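# Shut the thrown-back lid, try the other lid's catch and hold that lid open

### The arm

A 7-joint arm with a two-finger parallel gripper is mounted at the origin on a cart in front of the work surface, level with it; the furniture and walls round the work are solid. World frame = base frame: x ahead of the robot, y to its left, z up, the work surface at z = 0. Lengths are in m, angles in rad, forces in N, time in s.
With the tool pointing down it reaches from about 0.35 to 0.9 m from the base axis. Payload 8.1 kg.
Tool frame: the origin (TCP) lies on the centre line of the jaws, within the pads' length; the fingertips stand 19 mm ahead of it and the grasp point (between the pads) is the TCP; z points along the fingers, y is the direction in which the jaws open and shut (so a half turn about z gives the same grasp; the last joint's range is limited). The gripper opens to 92 mm and grips with 3 to 60 N. Pads are 19 mm wide; open, the fingers measure 130 mm over their backs; the gripper's body (75 mm by 190 mm) begins 47 mm behind the grasp point.
Start: joints at [-1.238, 0.434, 0.025, 1.573, -0.012, 1.134, -0.075], TCP at [0.264, 0.567, 0.246] pointing down, gripper open.
Joint ranges: [-2.62, 2.62], [-0.44, 2.09], [-1.27, 1.32], [0.08, 2.57], [-1.32, 4.46], [0.12, 2], [-2.74, 2.74]. Speed limits (rad/s): [2.22, 2.22, 3.01, 3.01, 3.14, 3.14, 3.14].

### API

Orientations are given as a rotation vector (axis times angle).
In Python, from cell import monitor, imaging, workorder, outline_of gives the robot as it stands.
- The arm moves only by the tool move_arm, never from a script. Its argument "series" is a list of rows, each a list of 6 numbers: the shift along the world's x, y, z in cm, then the turn, a rotation vector about the world's x, y, z in degrees. A call has 1 to 8 rows; each row shifts and turns the commanded pose from where the row before left it; what a row does not reach is not made up. A row lasts 1/10 s, in which the tool goes at most 50 mm and 8.59 degrees, less where a joint would pass 70% of its speed; a pose out of reach is approached as far as the arm can. A call with a gripper value outside its range is refused whole. "grip" is the opening, from 0 (shut) to 1 (fully open), set as the call begins (left out, the last holds). The fingers move at their own pace and stop on an object; "force" is the grip in N (left out, the last holds). Time passes only in rows, so rows that do not move let the fingers close. It gives the time, the measured TCP pose, the force and the opening at its end, in the units of the state.
- monitor.observe(): the state, without advancing time (a new reading comes with each control period).
- imaging.get_image(name): name is "side" or "top"; returns a dict with "color" (384x512x3 uint8, red, green, blue), "fx", "fy", "cx", "cy" (pixels), "dist_coeffs" ([k1, k2, p1, p2, k3] as OpenCV has them; the pictures are not rectified), "rvec" (rotation vector, rad) and "tvec" (3), from world to camera coordinates, as OpenCV has them. Camera axes: x right, y down, z forward; pixel columns grow to the right and rows downward; lengths in m; the calibration is good to about 2 mm. A picture is of the moment at which its call begins. There is no depth.
- workorder.sign_off(): hands the job in, once; it reports no verdict.
Trained networks look in the newest picture that a camera, given by its name, has taken for a name from the list of things; names that differ only in an ending like _2 or _b are one class to them, and where a whole thing is asked for, a point or a joint stands for the part that bears it (a point fixed in the world has none). Each returns a list of dicts, best first, with "p" (0 to 1); they miss things now and then, are a little off and sometimes report something else, mostly with a low value. They report only what shows in the picture. A call takes as long as a camera call.
- outline_of(camera, thing): "mask" (384x512 bool, what is visible of it) and "rect" ([left, top, width, height] in pixels, round what is visible of it).
The state is a dict: "clock": time; "joints": joint angles; "dq": joint speeds; "joint_efforts": joint torques, N m; "position": TCP position; "ee_rot": TCP orientation; "force": force on the tool from outside, world axes, zero at the start; "ft_torque": the same for the moment, N m; "width": opening from 0.0 (shut) to 1.0 (fully open).
Only numpy, scipy, OpenCV 4.12 (cv2) and the standard library are available. Lean on these libraries where they do the work, as an engineer would, in place of code of your own. Each camera call takes 0.05 s, during which the arm holds its last target. There are 200 camera calls.

### The job

The far lid of the blue twin-lid case is thrown back over the near one: take it by its handle and lower it gently shut, without letting it drop. Then tug the near lid up by its handle, before touching its red catch, to learn whether the catch is holding it; if it is, slide the catch back towards the hinge. Lift the near lid to about 70 degrees and finish still holding it there by its handle, so that I can take gauge blocks out (it falls shut by itself); leave the loose things on the bench where they are.

Things in the scene. Friction and masses are not known exactly. Their poses are not given: they have to be found in the camera images.
- case: Blue steel case screwed to the bench, 132 (x) x 140 (y) x 65 mm high, with two lids that share one hinge line across its middle. Origin: centre of its underside, on the bench. x points from the near lid to the far lid, y along the hinge line, z up; the hinge line lies 65 mm above the origin. Fixed in a run, but its place and yaw differ from run to run.
- far_lid (a joint): Angle of the far lid in rad: 0 = shut (level), pi/2 = upright, more = it leans over the near lid (at most 2.1). Plate 6 mm thick, 146 mm long, reaching 69 mm from the hinge line. Its stiff hinge leaves it leaning back, but it drops if let go below about 60 degrees. Its own red catch is drawn back and catches nothing.
- far_handle: Steel bow handle in the plane of the far lid, beyond its free edge. Origin: middle of its 8 mm round bar, straight for 72 mm along y (parallel to the hinge line), 33 mm clear of the lid edge, 106 mm from the hinge line and 4 mm out on the lid's outer side. Turns with the lid; axes equal the case's when shut. The bar may turn in the fingers: the tool may stay upright.
- near_lid (a joint): Angle of the near lid in rad: 0 = shut (as at the start), pi/2 = upright. Same size as the far lid, 0.16 to 0.28 kg, loose hinge: it falls shut by itself. If the catch holds it, it comes up by about 0.04 rad (4 mm at the handle) and stops hard; if the catch has not bitten, it lifts freely with 1 to 2.5 N at the handle. It cannot be seen from outside which is the case.
- near_handle: Steel bow handle of the near lid, same as the far one. Origin: middle of its 8 mm round bar, 106 mm from the hinge line, 4 mm out on the lid's outer side. At lid angle q it is at x = -106 cos q + 4 sin q, z = 65 + 106 sin q + 4 cos q mm in the case's frame (the far one: the same with x negated). When shut it is 69 mm above the bench, with room for a finger between bar and lid if the fingers open only part way.
- catch (a joint): Travel of the near lid's catch in m: 0 = home (as at the start, bitten or not), 0.010 = drawn fully back towards the hinge line (the case's +x). The lid is free from 0.008 on. It slides with about 2 N and stays where it is left.
- thumb (a point): Centre of the red grip block of the near lid's catch: 10 mm (case's x) x 24 mm (y) x 14 mm high, standing on a 3 mm red base plate, 26 x 26 mm, on top of the near lid, 44 mm from the hinge line when home. Near lid shut: this point is 81 mm above the bench, the block's top 88 mm, the lid's top face 72 mm.
- oil_bottle: Small oil bottle with a red tip, 35 mm across, 107 mm high, standing loose on the bench; origin under its centre. Leave it.
- parts_cup: Small clear open cup, 62 mm across, 32 mm high, loose; origin under its centre. Leave it.
- gauge_block_2: Ground steel gauge block, 24 x 24 x 18 mm, lying loose; origin under its centre. Leave it.
- marker: White marker pen with a blue cap, 14 x 124 x 12 mm, lying loose; origin under its centre. Leave it.
- tape_roll: Roll of tan tape, 69 mm across, 18 mm high, lying loose; origin under its centre. Leave it.

How it is judged:
By the outcome, as a careful person would: the job done as asked, in the order asked, and still so for the second after the job is handed in, while the arm keeps its last pose, push and grip.
It also fails if it takes over 67 s, if anything falls off the work surface, if the arm or the gripper's body presses on something with over 40 N, if the wrist force passes 120 N, or if a joint passes its speed limit or range.

## Working session

There is one attempt and no reset: what is moved stays moved. The work goes in short steps, Python scripts to look and compute and a tool call to move; the robot and the scene stay as the last step left them, time stands still between calls to the robot, and variables do not carry over. Pictures are saved under pics/ and viewed, about 8 in all and at most 12, crops included, and the job is handed in when it is done.

Besides the shell and the picture viewer there is one more tool, called after "Request:" by a JSON object that holds its "name" and its "arguments". move_arm: Moves the arm, as the interface text tells. Its arguments: {"type":"object","properties":{"series":{"type":"array"},"grip":{"type":"number"},"force":{"type":"number"}},"required":["series"]}

```bash
mkdir -p pics; ls; python3 - <<'E'
from cell import monitor, imaging, workorder, outline_of
import cv2,numpy as np,pickle
print(monitor.observe())
d={}
for c in("side","top"):
    im=imaging.get_image(c);d[c]=im
    cv2.imwrite(f"pics/{c}0.png",im["color"][:,:,::-1])
    print(c,{k:np.round(v,4).tolist() for k,v in im.items() if k!="color"}, (-cv2.Rodrigues(np.array(im['rvec'],float))[0].T@np.array(im['tvec'])).round(3))
    for t in("case","far_lid","far_handle","near_handle","near_lid","catch","oil_bottle","parts_cup","gauge_block_2","marker","tape_roll"):
        print(t,[(round(o["p"],2),np.round(o["rect"]).tolist()) for o in outline_of(c,t)][:2])
pickle.dump(d,open("im0.pkl","wb"))
E
```

```text
pics
{'clock': 0.0, 'joints': array([-1.23760615,  0.43524399,  0.02491886,  1.57411383, -0.01159834,
        1.13399803, -0.07510142]), 'dq': array([ 1.02599200e-03,  8.77048275e-04, -4.97976612e-04, -6.29206897e-04,
       -5.05752943e-05,  1.17466540e-03,  8.76039383e-04]), 'joint_efforts': array([-3.78285665e-05, -6.67839932e+01,  9.84989852e-01, -3.14459181e+01,
       -6.05586707e-02,  4.22188395e-02,  1.46982552e-04]), 'position': array([0.2636434 , 0.56612688, 0.2449248 ]), 'ee_rot': array([-6.79117722e-01, -3.06707949e+00,  2.51740909e-03]), 'force': array([ 0.08481023, -0.19433474, -0.93833609]), 'ft_torque': array([-0.00603805,  0.01010856, -0.00645932]), 'width': 0.9991008344675687}
side {'fx': 457.8253, 'fy': 457.8253, 'cx': 261.9701, 'cy': 191.1889, 'dist_coeffs': [0.0246, 0.0, 0.0, 0.0, 0.0], 'rvec': [2.2577, -0.1527, 0.0811], 'tvec': [-0.5059, 0.0751, 1.5579]} [ 0.335 -1.211  1.054]
case [(0.81, [242.0, 233.0, 72.0, 64.0]), (0.61, [263.0, 232.0, 26.0, 47.0])]
far_lid [(0.87, [259.0, 234.0, 33.0, 44.0])]
far_handle [(0.33, [258.0, 134.0, 12.0, 12.0])]
near_handle [(0.5
[... 374 characters left out ...]
09, 'fy': 442.5909, 'cx': 261.3558, 'cy': 194.8068, 'dist_coeffs': [-0.0985, 0.0, 0.0, 0.0, 0.0], 'rvec': [2.1946, -2.1799, 0.0757], 'tvec': [-0.0826, 0.5159, 1.4523]} [ 0.416 -0.078  1.484]
case [(0.83, [317.0, 173.0, 57.0, 56.0]), (0.38, [119.0, 164.0, 22.0, 20.0])]
far_lid [(0.88, [321.0, 191.0, 54.0, 20.0])]
far_handle [(0.6, [333.0, 200.0, 34.0, 11.0])]
near_handle [(0.54, [334.0, 209.0, 30.0, 18.0])]
near_lid [(0.82, [325.0, 203.0, 45.0, 24.0])]
catch []
oil_bottle [(0.46, [376.0, 161.0, 14.0, 11.0])]
parts_cup [(0.66, [122.0, 185.0, 20.0, 20.0])]
gauge_block_2 [(0.47, [117.0, 153.0, 13.0, 8.0])]
marker [(0.48, [386.0, 214.0, 33.0, 12.0])]
tape_roll [(0.72, [120.0, 164.0, 21.0, 22.0])]
```

```bash
python3 - <<'E'
import cv2,pickle
d=pickle.load(open("im0.pkl","rb"))
s=d["side"]["color"][215:375,225:385,::-1]; t=d["top"]["color"][145:245,295:430,::-1]
cv2.imwrite("pics/cs.png",cv2.resize(s,None,fx=3.75,fy=3.75,interpolation=2))
cv2.imwrite("pics/ct.png",cv2.resize(t,None,fx=5.5,fy=5.5,interpolation=2))
E
```

```text
(no output)
```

View pics/cs.png

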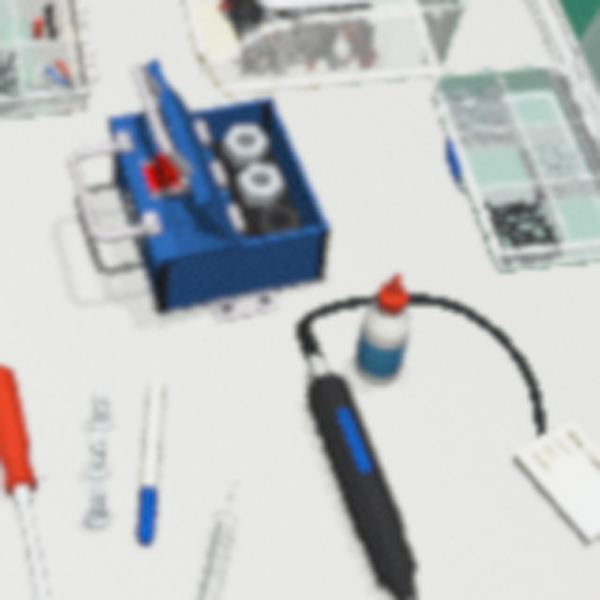

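View pics/ct.png

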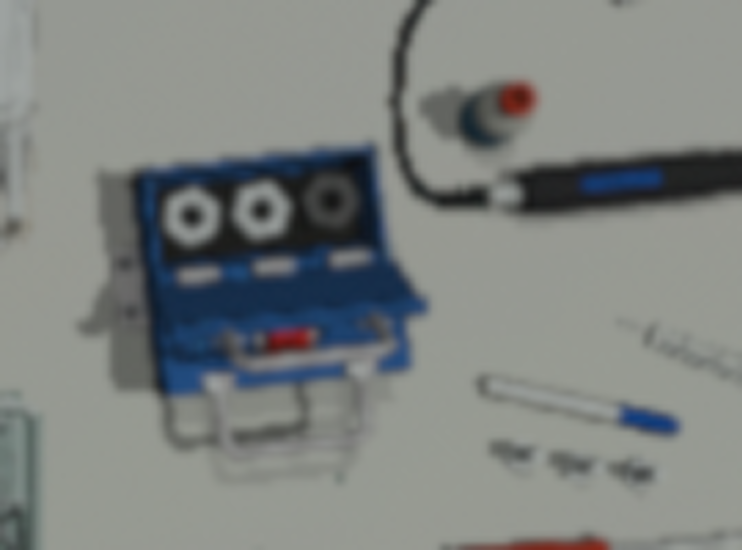

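View pics/top0.png

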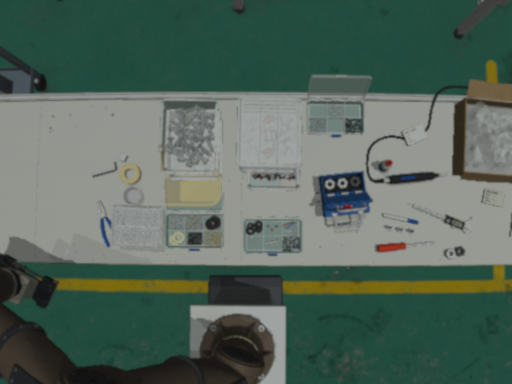

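Top: the case sits near (345,200), with the far lid leaning over the near lid, the far bow's bar at crop (230,360)-(390,345) and the near bow below it at about (215,475)-(345,472). The pen is to the right of it, and the oil bottle at the upper right. I'll fit pose and lid angle next.

```bash
cat > h.py <<'E'
import cv2,pickle,numpy as np
from scipy.optimize import least_squares
def proj(im,P): return cv2.projectPoints(np.array(P,float).reshape(-1,3),np.array(im["rvec"],float),np.array(im["tvec"],float),np.array([[im["fx"],0,im["cx"]],[0,im["fy"],im["cy"]],[0,0,1.]]),np.array(im["dist_coeffs"],float))[0].reshape(-1,2)
def world(p,P):
    P=np.array(P,float).reshape(-1,3)/1000;c,s=np.cos(p[2]),np.sin(p[2])
    return np.c_[p[0]+c*P[:,0]-s*P[:,1],p[1]+s*P[:,0]+c*P[:,1],P[:,2]]
def lid(q,r,y,o,far=1): # r from hinge, o outward(+4 bar)
    return [far*(r*np.cos(q)-o*np.sin(q)),y,65+r*np.sin(q)+o*np.cos(q)]
E
cat > fit.py <<'E'
from h import *
d=pickle.load(open("im0.pkl","rb"))
T=lambda u,v:((u+.5)/5.5+294.5,(v+.5)/5.5+144.5)
S=lambda u,v:((u+.5)/3.75+224.5,(v+.5)/3.75+214.5)
fix=[("top",T(145,172),[66,70,65]),("top",T(375,148),[66,-70,65]),("top",T(165,393),[-69,73,72]),("top",T(410,367),[-69,-73,72]),
("side",S(162,310),[-66,-70,0]),("side",S(325,275),[66,-70,0]),("side",S(325,230),[66,-70,65]),("side",S(272,100),[66,70,65]),("side",S(112,120),[-69,73,72])]
lids=[("top",T(427,305),(69,-73,7)),("top",T(310,352),(106,0,4)),("side",S(155,65),(69,73,7))]
def res(p):
    r=[]
    for c,uv,P in fix: r+=list(proj(d[c],world(p,P))[0]-uv)
    for c,uv,a in lids: r+=list(proj(d[c],world(p,lid(p[3],*a)))[0]-uv)
    return np.array(r)
s=least_squares(res,[.42,-.3,0.1,2.0],loss="soft_l1");p=s.x
print(p.round(4));print(res(p).reshape(-1,2).round(1).tolist())
pickle.dump(p,open("p.pkl","wb"))
out=[]
for c,(x0,y0,w,h) in(("side",(235,220,90,85)),("top",(310,160,75,75))):
    k=5;im=cv2.resize(d[c]["color"][y0:y0+h,x0:x0+w,::-1],None,fx=k,fy=k,interpolation=cv2.INTER_CUBIC)
    def L(P,col):
        uv=(proj(d[c],world(p,P))-[x0-.5,y0-.5])*k
        cv2.polylines(im,[uv.round().astype(int)],False,col,1,cv2.LINE_AA)
    for z in(0,65): L([[66,70,z],[66,-70,z],[-66,-70,z],[-66,70,z],[66,70,z]],(0,255,255))
    for q,f,col in((p[3],1,(0,255,0)),(0,-1,(255,0,255))):
        L([lid(q,*a,f) for a in((0,73,7),(69,73,7),(69,-73,7),(0,-73,7))],col)
        L([lid(q,*a,f) for a in((69,36,4),(106,36,4),(106,-36,4),(69,-36,4))],col)
    L([[-49,12,88],[-39,12,88],[-39,-12,88],[-49,-12,88],[-49,12,88]],(255,255,0))
    out.append(cv2.resize(im,(400,400)) if 0 else cv2.copyMakeBorder(im,0,425-im.shape[0],0,0,0))
o=np.hstack(out);cv2.imwrite("pics/ov.png",cv2.resize(o,None,fx=.96,fy=.96));print(o.shape)
E
python3 fit.py
```

```text
[ 0.5225 -0.346   0.1102  2.0468]
[[-0.6, -1.4], [0.2, -1.4], [-0.2, 0.0], [0.2, -0.0], [-1.4, 2.2], [-0.3, 2.4], [1.5, -0.5], [0.3, -1.1], [-1.1, -0.9], [-0.0, 0.8], [0.9, -1.2], [-2.1, -0.5]]
(425, 825, 3)
```

View pics/ov.png

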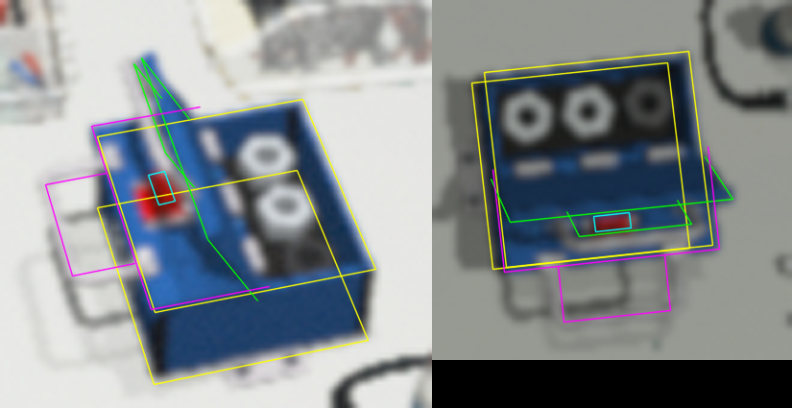

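The overlay matches in both views to about 1 px (3 mm). The near and far bars lie where the model puts them. Now to compute the approach.

```bash
cat > w.py <<'E'
from h import *
p=pickle.load(open("p.pkl","rb"))
for q in [2.05]: print("far bar",world(p,lid(q,106,0,4)).round(4))
print("near bar",world(p,lid(0,106,0,4,-1)).round(4),"thumb",world(p,[-44,0,81]).round(4),"far shut",world(p,lid(0,106,0,4)).round(4),"exit",np.cos(p[2]),np.sin(p[2]))
E
python3 w.py
```

```text
far bar [[ 0.4704 -0.3517  0.1572]]
near bar [[ 0.4171 -0.3576  0.069 ]] thumb [[ 0.4788 -0.3508  0.081 ]] far shut [[ 0.6278 -0.3343  0.069 ]] exit 0.9939340436862001 0.10997780140373292
```

Request:
{"name": "move_arm", "arguments": {"series": [[1,-5,1,0,0,-8],[1,-5,1,0,0,-8],[1,-5,1,0,0,-8],[1,-5,1,0,0,-8],[1,-5,0,0,0,-8],[1,-5,0,0,0,-8],[1,-5,0,0,0,-8],[1,-5,0,0,0,-2.7]], "grip": 1}}

```text
clock: 2.0
position: [0.3416, 0.1761, 0.2845]
ee_rot: [-2.101, -2.335, -0.002]
force: [1.0, 0.6, 0.1]
width: 1.0
```

Request:
{"name": "move_arm", "arguments": {"series": [[1.2,-4.7,0,0,0,0],[1.2,-4.7,0,0,0,0],[1.2,-4.7,0,0,0,0],[1.2,-4.7,0,0,0,0],[1.2,-4.7,0,0,0,0],[1.2,-4.7,0,0,0,0],[1.2,-4.7,0,0,0,0],[1.2,-4.7,0,0,0,0]]}}

```text
clock: 2.8
position: [0.438, -0.1998, 0.2847]
ee_rot: [2.093, 2.341, 0.002]
force: [1.5, 1.4, 0.9]
width: 0.996
```

Request:
{"name": "move_arm", "arguments": {"series": [[1.0,-4.7,0,0,0,0],[1.0,-4.7,0,0,0,0],[1.0,-4.7,0,0,0,0],[0,0,-2,0,0,0],[0,0,-2,0,0,0],[0,0,0,0,0,0]], "grip": 0.45, "force": 15}}

```text
clock: 3.4
position: [0.4665, -0.3383, 0.2419]
ee_rot: [-2.094, -2.337, 0.001]
force: [0.6, -0.1, 0.1]
width: 0.527
```

```bash
cat > snap.py <<'E'
import sys
from h import *
from cell import monitor,imaging
n=sys.argv[1];o=[]
b={"side":(225,195,100,100),"top":(300,150,100,100)}
for c in b:
    x,y,w,h=b[c];im=imaging.get_image(c);pickle.dump(im,open(f"{c}_{n}.pkl","wb"))
    o.append(cv2.resize(im["color"][y:y+h,x:x+w,::-1],(400,400),interpolation=2))
cv2.imwrite(f"pics/s{n}.png",np.hstack(o))
s=monitor.observe()
for k in("clock","position","ee_rot","joints","force","width"):print(k,np.round(s[k],4))
E
python3 snap.py 1
```

```text
clock 3.5
position [ 0.4676 -0.3388  0.2445]
ee_rot [-2.0950e+00 -2.3405e+00  1.0000e-04]
joints [-0.0555  0.4446  0.8501  1.7408 -0.3664  1.1241  1.0188]
force [-0.4339  0.3721 -0.1605]
width 0.4693
```

View pics/s1.png

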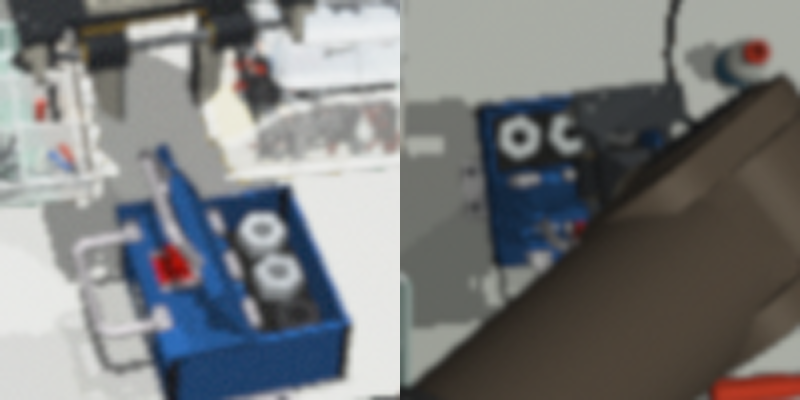

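Side view: the far bow's bar runs from about crop (150,160) to (190,270), with fingers at (110,100) and (205,100) above it. Next check: project the model's bar, and the jaws centre, into this picture.

```bash
python3 - <<'E'
from h import *
p=pickle.load(open("p.pkl","rb"));im=pickle.load(open("side_1.pkl","rb"))
f=lambda P:((proj(im,P)-[224.5,194.5])*4).round().tolist()
for q in(1.95,2.05,2.1): print(q,f(world(p,[lid(q,106,36,4),lid(q,106,-36,4),lid(q,69,73,7),lid(q,69,-73,7)])))
print("near bar",f(world(p,[lid(0,106,36,4,-1),lid(0,106,-36,4,-1)])))
print("tips",f([[.4676+.03*s,-.3388,.2255] for s in(-1,1)]))
x,y,w,h=225,195,100,100
i=im["color"][205:265,240:290,::-1]
i=cv2.resize(i,None,fx=10,fy=10,interpolation=2)
for q,c in((1.95,(0,255,0)),(2.05,(0,255,255)),(2.1,(255,0,255))):
    a=world(p,[lid(q,69,36,4),lid(q,106,36,4),lid(q,106,-36,4),lid(q,69,-36,4)])
    cv2.polylines(i,[((proj(im,a)-[239.5,204.5])*10).astype(int)],False,c,1)
cv2.imwrite("pics/z1.png",i)
E
```

```text
1.95 [[164.0, 146.0], [192.0, 220.0], [165.0, 143.0], [221.0, 294.0]]
2.05 [[151.0, 153.0], [178.0, 227.0], [157.0, 148.0], [212.0, 299.0]]
2.1 [[144.0, 157.0], [171.0, 232.0], [153.0, 151.0], [208.0, 302.0]]
near bar [[78.0, 253.0], [100.0, 330.0]]
tips [[113.0, 107.0], [203.0, 99.0]]
```

View pics/z1.png

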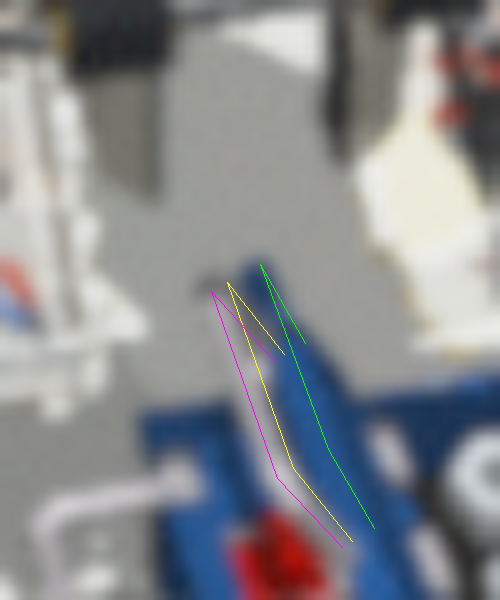

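The bar fits lid angle ≈2.1, so its target is (0.465,-0.352,0.1545). I'm descending with the jaws partly open.

Request:
{"name": "move_arm", "arguments": {"series": [[-0.3,0,0,0,0,0.3],[-0.25,0,-1.5,0,0,0],[0,0,-2,0,0,0],[0,0,-2,0,0,0],[0,0,-1.5,0,0,0],[0,0,0,0,0,0]], "grip": 0.3}}

```text
clock: 4.1
position: [0.4617, -0.3381, 0.1733]
ee_rot: [-2.087, -2.346, 0.0]
force: [1.0, 0.6, 0.3]
width: 0.3
```

Request:
{"name": "move_arm", "arguments": {"series": [[0,0,-0.9,0,0,0],[0,0,-0.8,0,0,0],[0,0,0,0,0,0],[0,0,0,0,0,0]]}}

```text
clock: 4.5
position: [0.4621, -0.3391, 0.1574]
ee_rot: [2.089, 2.346, -0.0]
force: [0.7, -0.1, 0.4]
width: 0.298
```

```bash
python3 snap.py 2; python3 - <<'E'
import cv2
i=cv2.imread("pics/s2.png")[:,:400];cv2.imwrite("pics/z2.png",cv2.resize(i[60:300,40:280],None,fx=2.5,fy=2.5))
E
```

```text
clock 4.6
position [ 0.4622 -0.3392  0.1576]
ee_rot [2.0891e+00 2.3456e+00 1.0000e-04]
joints [ 0.0025  0.5304  0.7822  1.8525 -0.4553  0.946   1.1054]
force [ 0.0802  0.9026 -0.0558]
width 0.3034
```

View pics/z2.png

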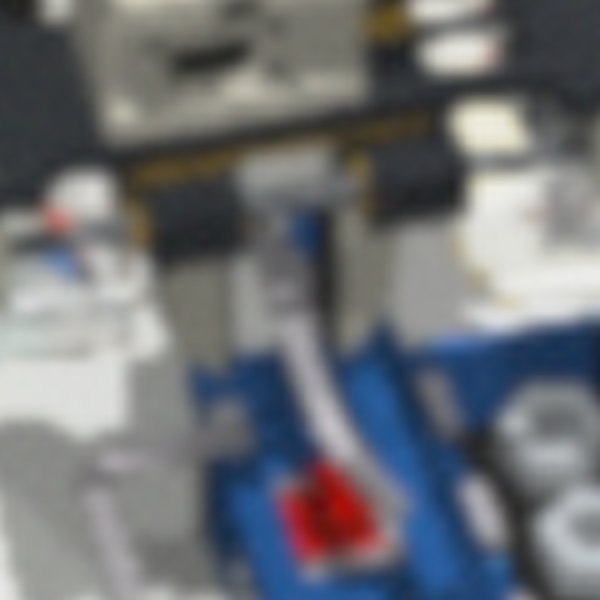

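The bar sits between the fingers. I'll centre along it and close gently.

Request:
{"name": "move_arm", "arguments": {"series": [[0.1,-0.6,0,0,0,0],[0.1,-0.6,0,0,0,0],[0,0,0,0,0,0]]}}

```text
clock: 4.9
position: [0.4641, -0.3524, 0.1576]
ee_rot: [2.09, 2.344, -0.001]
force: [0.1, 0.2, 0.7]
width: 0.302
```

Request:
{"name": "move_arm", "arguments": {"series": [[0,0,0,0,0,0],[0,0,0,0,0,0],[0,0,0,0,0,0],[0,0,0,0,0,0],[0,0,0,0,0,0]], "grip": 0, "force": 12}}

```text
clock: 5.4
position: [0.4654, -0.3506, 0.1573]
ee_rot: [2.087, 2.346, 0.001]
force: [5.3, -0.6, -3.9]
width: 0.08
```

```bash
python3 - <<'E'
from h import *
p=pickle.load(open("p.pkl","rb"))
qs=[2.1-.1*i for i in range(17)]+[.5-.05*i for i in range(1,11)]
W=np.array([world(p,lid(q,106,0,4))[0] for q in qs])*100
for q,d,w in zip(qs[1:],np.diff(W,axis=0),W[1:]):print(round(q,2),d.round(2),w.round(2))
E
```

```text
2.0 [0.92 0.1  0.52] [ 47.5  -35.12  15.97]
1.9 [0.96 0.11 0.43] [ 48.47 -35.02  16.4 ]
1.8 [1.   0.11 0.33] [ 49.47 -34.9   16.73]
1.7 [1.03 0.11 0.23] [ 50.5  -34.79  16.96]
1.6 [1.05 0.12 0.12] [ 51.54 -34.67  17.08]
1.5 [1.05 0.12 0.02] [ 52.6  -34.56  17.1 ]
1.4 [ 1.05  0.12 -0.09] [ 53.65 -34.44  17.01]
1.3 [ 1.04  0.11 -0.19] [ 54.68 -34.33  16.82]
1.2 [ 1.01  0.11 -0.3 ] [ 55.7  -34.22  16.52]
1.1 [ 0.98  0.11 -0.4 ] [ 56.67 -34.11  16.13]
1.0 [ 0.93  0.1  -0.49] [ 57.61 -34.    15.64]
0.9 [ 0.88  0.1  -0.58] [ 58.49 -33.91  15.05]
0.8 [ 0.82  0.09 -0.67] [ 59.3  -33.82  14.38]
0.7 [ 0.75  0.08 -0.75] [ 60.05 -33.73  13.63]
0.6 [ 0.67  0.07 -0.82] [ 60.72 -33.66  12.82]
0.5 [ 0.58  0.06 -0.88] [ 61.3  -33.6   11.93]
0.45 [ 0.26  0.03 -0.46] [ 61.56 -33.57  11.47]
0.4 [ 0.24  0.03 -0.47] [ 61.8  -33.54  11.  ]
0.35 [ 0.21  0.02 -0.49] [ 62.01 -33.52  10.51]
0.3 [ 0.19  0.02 -0.5 ] [ 62.2  -33.5   10.01]
0.25 [ 0.16  0.02 -0.5 ] [ 62.36 -33.48   9.51]
0.2 [ 0.14  0.02 -0.51] [ 62.5  -33.46   9.  ]
0.15 [ 0.11  0.01 -0.52] [ 62.61 -33.45   8.48]
0.1 [ 0.09  0.01 -0.52] [ 62.69 -33.44   7.96]
0.05 [ 0.06  0.01 -0.53] [ 62.75 -33.43   7.43]
0.0 [ 0.03  0.   -0.53] [ 62.78 -33.43   6.9 ]
```

Request:
{"name": "move_arm", "arguments": {"series": [[1.0,0.1,0.5,0,0,0],[0.96,0.1,0.43,0,0,0],[1.0,0.1,0.33,0,0,0],[1.03,0.1,0.23,0,0,0],[0,0,0,0,0,0]], "force": 25}}

```text
clock: 5.9
position: [0.5064, -0.3463, 0.1728]
ee_rot: [2.086, 2.348, 0.002]
force: [-2.8, 4.4, 7.7]
width: 0.075
```

Request:
{"name": "move_arm", "arguments": {"series": [[1.05,0.12,0.1,0,0,0],[1.05,0.12,0,0,0,0],[1.05,0.12,-0.09,0,0,0],[1.04,0.11,-0.2,0,0,0],[1.0,0.11,-0.3,0,0,0],[0.98,0.11,-0.4,0,0,0],[0,0,0,0,0,0]]}}

```text
clock: 6.6
position: [0.5675, -0.3396, 0.1623]
ee_rot: [2.087, 2.347, -0.0]
force: [0.8, 3.7, 2.1]
width: 0.076
```

Request:
{"name": "move_arm", "arguments": {"series": [[0.93,0.1,-0.48,0,0,0],[0.88,0.1,-0.57,0,0,0],[0.82,0.09,-0.67,0,0,0],[0.75,0.08,-0.75,0,0,0],[0.67,0.07,-0.82,0,0,0],[0.58,0.06,-0.88,0,0,0],[0,0,0,0,0,0]]}}

```text
clock: 7.3
position: [0.6128, -0.335, 0.12]
ee_rot: [2.088, 2.347, -0.001]
force: [0.0, 2.8, -0.5]
width: 0.078
```

Request:
{"name": "move_arm", "arguments": {"series": [[0.26,0.03,-0.46,0,0,0],[0.24,0.03,-0.47,0,0,0],[0.21,0.02,-0.49,0,0,0],[0.19,0.02,-0.5,0,0,0],[0.16,0.02,-0.5,0,0,0],[0.14,0.02,-0.5,0,0,0],[0,0,0,0,0,0]]}}

```text
clock: 8.0
position: [0.6243, -0.3336, 0.0916]
ee_rot: [2.089, 2.346, -0.0]
force: [0.6, 2.2, 0.1]
width: 0.075
```

Request:
{"name": "move_arm", "arguments": {"series": [[0.11,0.01,-0.4,0,0,0],[0.09,0.01,-0.4,0,0,0],[0.07,0.01,-0.4,0,0,0],[0.05,0,-0.3,0,0,0],[0.02,0,-0.2,0,0,0],[0,0,0,0,0,0]]}}

```text
clock: 8.6
position: [0.6272, -0.3333, 0.0749]
ee_rot: [-2.089, -2.346, 0.0]
force: [-0.3, 2.5, -0.6]
width: 0.075
```

Request:
{"name": "move_arm", "arguments": {"series": [[0.01,0,-0.15,0,0,0],[0,0,-0.15,0,0,0],[0,0,-0.15,0,0,0],[0,0,0,0,0,0]]}}

```text
clock: 9.0
position: [0.6275, -0.3334, 0.0706]
ee_rot: [2.089, 2.346, -0.0]
force: [-0.7, 3.1, -0.4]
width: 0.079
```

Request:
{"name": "move_arm", "arguments": {"series": [[0,0,-0.15,0,0,0],[0,0,-0.15,0,0,0],[0,0,0,0,0,0],[0,0,0,0,0,0]]}}

```text
clock: 9.4
position: [0.6277, -0.3334, 0.0681]
ee_rot: [2.089, 2.346, 0.0]
force: [-1.8, 4.2, 3.7]
width: 0.078
```

Request:
{"name": "move_arm", "arguments": {"series": [[0,0,-0.1,0,0,0],[0,0,-0.1,0,0,0],[0,0,0,0,0,0],[0,0,0,0,0,0]]}}

```text
clock: 9.8
position: [0.6277, -0.3335, 0.0678]
ee_rot: [2.089, 2.345, 0.002]
force: [-5.1, 7.9, 17.2]
width: 0.076
```

```bash
python3 snap.py 3; python3 - <<'E'
import cv2
i=cv2.imread("pics/s3.png")[:,:400];cv2.imwrite("pics/z3.png",cv2.resize(i,None,fx=1.5,fy=1.5))
E
```

```text
clock 9.9
position [ 0.6277 -0.3335  0.0678]
ee_rot [2.0887e+00 2.3455e+00 1.7000e-03]
joints [ 0.024   0.8269  0.6802  1.5486 -0.5925  0.9794  0.9992]
force [-6.1081  7.5019 17.5036]
width 0.0749
```

View pics/z3.png

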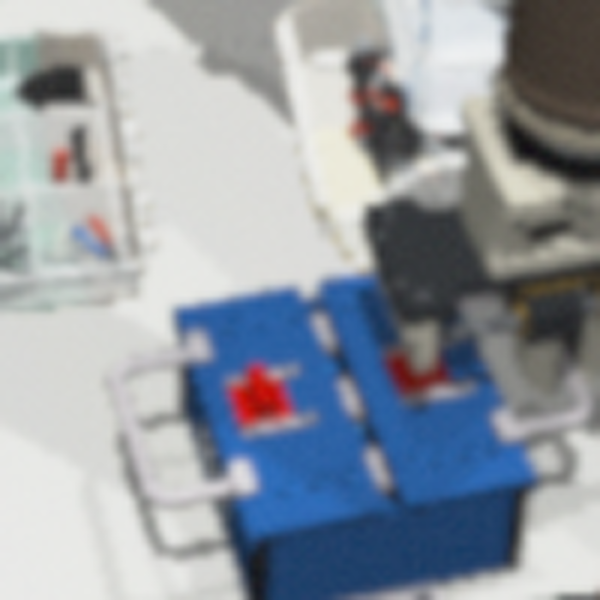

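The far lid is shut flat: a hard stop with 17 N up and the z reading unchanged. I'll ease off, open part way, rise, and go to the near handle.

Request:
{"name": "move_arm", "arguments": {"series": [[0,0,0.15,0,0,0],[0,0,0,0,0,0]]}}

```text
clock: 10.1
position: [0.6277, -0.3334, 0.0679]
ee_rot: [2.089, 2.346, 0.001]
force: [-2.2, 5.1, 9.0]
width: 0.076
```

Request:
{"name": "move_arm", "arguments": {"series": [[0,0,0,0,0,0],[0,0,0,0,0,0],[0,0,0,0,0,0],[0,0,0,0,0,0]], "grip": 0.24}}

```text
clock: 10.5
position: [0.6273, -0.3339, 0.0671]
ee_rot: [2.09, 2.345, -0.001]
force: [1.1, 0.3, -0.6]
width: 0.235
```

Request:
{"name": "move_arm", "arguments": {"series": [[0,0,0.7,0,0,0],[0,0,1.2,0,0,0],[0,0,2,0,0,0],[0,0,2.5,0,0,0],[0,0,2.6,0,0,0],[-4,-0.45,0,0,0,0],[-4,-0.45,0,0,0,0],[-4,-0.45,0,0,0,0]]}}

```text
clock: 11.3
position: [0.5063, -0.3473, 0.1586]
ee_rot: [2.088, 2.345, 0.0]
force: [-0.9, -0.7, 1.1]
width: 0.24
```

Request:
{"name": "move_arm", "arguments": {"series": [[-4,-0.45,0,0,0,0],[-3.5,-0.37,0,0,0,0],[-1.5,-0.15,0,0,0,0],[0,0,0,0,0,0],[0,0,0,0,0,0]]}}

```text
clock: 11.8
position: [0.419, -0.3566, 0.1581]
ee_rot: [2.088, 2.345, 0.002]
force: [0.5, 0.5, 0.2]
width: 0.239
```

Request:
{"name": "move_arm", "arguments": {"series": [[-0.2,0,-1,0,0,0],[0,0,-2,0,0,0],[0,0,-2,0,0,0],[0,0,-1,0,0,0],[0,0,-0.5,0,0,0],[0,0,0,0,0,0]]}}

```text
clock: 12.4
position: [0.4156, -0.3565, 0.0917]
ee_rot: [-2.088, -2.346, 0.001]
force: [-0.1, -0.8, 0.6]
width: 0.246
```

Request:
{"name": "move_arm", "arguments": {"series": [[0,0,-0.6,0,0,0],[0,0,-0.6,0,0,0],[0,0,-0.6,0,0,0],[0,0,-0.6,0,0,0],[0,0,0,0,0,0]]}}

```text
clock: 12.9
position: [0.4151, -0.3562, 0.0675]
ee_rot: [-2.089, -2.345, 0.0]
force: [-0.6, 0.1, 1.1]
width: 0.238
```

```bash
python3 snap.py 4; python3 - <<'E'
import cv2
i=cv2.imread("pics/s4.png")[:,:400];cv2.imwrite("pics/z4.png",cv2.resize(i[100:400,0:300],None,fx=2,fy=2))
E
```

```text
clock 13.0
position [ 0.4153 -0.3566  0.0682]
ee_rot [-2.0893e+00 -2.3457e+00  1.0000e-04]
joints [ 0.1374  0.6101  0.6829  1.9865 -0.5648  0.7415  1.2782]
force [-0.4649  0.43    0.0357]
width 0.2386
```

View pics/z4.png

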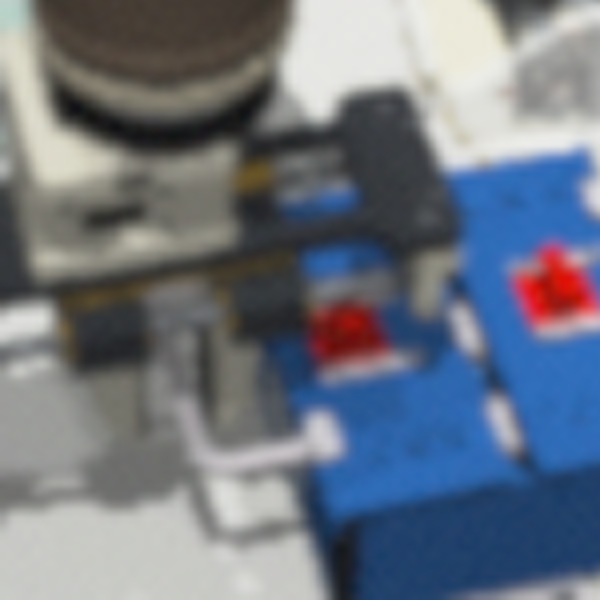

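The near bar is between the fingers and nothing is in contact (force about 0). Close and tug.

Request:
{"name": "move_arm", "arguments": {"series": [[0,0,0,0,0,0],[0,0,0,0,0,0],[0,0,0,0,0,0],[0,0,0,0,0,0]], "grip": 0, "force": 20}}

```text
clock: 13.4
position: [0.4168, -0.3566, 0.0687]
ee_rot: [2.087, 2.346, 0.001]
force: [5.2, 0.1, -1.3]
width: 0.073
```

Request:
{"name": "move_arm", "arguments": {"series": [[0,0,0.2,0,0,0],[0,0,0.2,0,0,0],[0,0,0.2,0,0,0],[0,0,0,0,0,0],[0,0,0,0,0,0]]}}

```text
clock: 13.9
position: [0.4171, -0.3565, 0.074]
ee_rot: [2.086, 2.346, 0.001]
force: [8.3, -1.5, -12.1]
width: 0.078
```

Request:
{"name": "move_arm", "arguments": {"series": [[0.1,0,0.15,0,0,0],[0.1,0,0.15,0,0,0],[0,0,0,0,0,0],[0,0,0,0,0,0]]}}

```text
clock: 14.3
position: [0.4173, -0.3564, 0.076]
ee_rot: [-2.088, -2.346, 0.002]
force: [5.3, -5.5, -21.2]
width: 0.08
```

The tug shows 21 N after a few mm, against at most 2.5 N if free, so the catch is holding. Lower back, release, then work the catch.

Request:
{"name": "move_arm", "arguments": {"series": [[-0.1,0,-0.3,0,0,0],[-0.1,0,-0.2,0,0,0],[0,0,-0.2,0,0,0],[0,0,-0.1,0,0,0],[0,0,0,0,0,0],[0,0,0,0,0,0]]}}

```text
clock: 14.9
position: [0.4169, -0.3565, 0.0696]
ee_rot: [2.087, 2.346, 0.001]
force: [5.2, 1.0, -0.5]
width: 0.079
```

Request:
{"name": "move_arm", "arguments": {"series": [[0,0,-0.1,0,0,0],[0,0,-0.1,0,0,0],[0,0,0,0,0,0]]}}

```text
clock: 15.2
position: [0.4168, -0.3566, 0.0685]
ee_rot: [2.087, 2.345, 0.003]
force: [3.6, 4.0, 12.2]
width: 0.079
```

Request:
{"name": "move_arm", "arguments": {"series": [[0,0,0,0,0,0],[0,0,0,0,0,0],[0,0,0,0,0,0],[0,0,0,0,0,0]], "grip": 0.24}}

```text
clock: 15.6
position: [0.415, -0.3566, 0.0672]
ee_rot: [-2.089, -2.345, 0.001]
force: [-0.4, -0.0, 0.1]
width: 0.239
```

Request:
{"name": "move_arm", "arguments": {"series": [[0,0,0.7,0,0,0],[0,0,1.5,0,0,0],[0,0,2.5,0,0,0],[0,0,2.5,0,0,0],[0,0,2.1,0,0,0],[0,0,0,0,0,0]]}}

```text
clock: 16.2
position: [0.4165, -0.3581, 0.164]
ee_rot: [2.086, 2.342, 0.001]
force: [0.2, -1.2, 0.4]
width: 0.241
```

Request:
{"name": "move_arm", "arguments": {"series": [[2.0,0.2,0,0,0,0],[2.5,0.2,0,0,0,0],[1.85,0.25,0,0,0,0],[0,0,-1,0,0,0],[0,0,-1.5,0,0,0],[0,0,-1,0,0,0],[0,0,0,0,0,0]], "grip": 0.4}}

```text
clock: 16.9
position: [0.477, -0.3495, 0.1234]
ee_rot: [-2.089, -2.342, 0.001]
force: [-0.3, 0.2, 0.2]
width: 0.399
```

```bash
python3 snap.py 5; python3 - <<'E'
import cv2
i=cv2.imread("pics/s5.png")[:,:400];cv2.imwrite("pics/z5.png",cv2.resize(i[80:320,20:320],None,fx=2,fy=2))
E
```

```text
clock 17.0
position [ 0.4781 -0.3503  0.1251]
ee_rot [-2.0902e+00 -2.3441e+00  5.0000e-04]
joints [ 0.0433  0.5997  0.7467  1.8319 -0.506   0.9113  1.1377]
force [ 0.5876 -0.2591  0.761 ]
width 0.4029
```

View pics/z5.png

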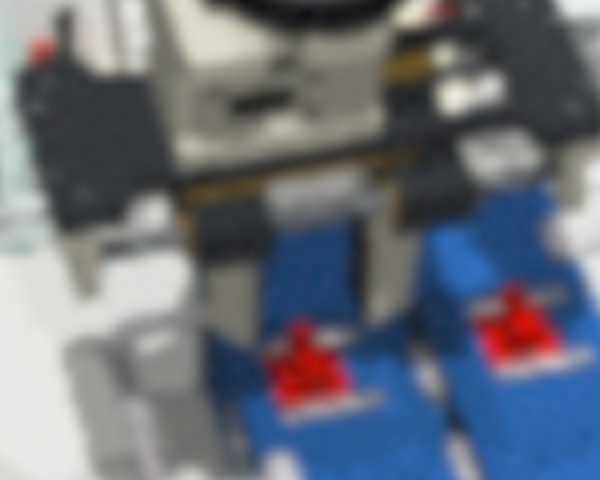

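Block top at (302,335), centred between the fingers. Descend and grip it.

Request:
{"name": "move_arm", "arguments": {"series": [[0,0,-1,0,0,0],[0,0,-1,0,0,0],[0,0,-0.5,0,0,0],[0,0,-0.3,0,0,0],[0,0,0,0,0,0]]}}

```text
clock: 17.5
position: [0.4787, -0.3499, 0.0968]
ee_rot: [-2.089, -2.345, 0.0]
force: [-1.1, -0.4, -0.0]
width: 0.4
```

Request:
{"name": "move_arm", "arguments": {"series": [[0,0,0,0,0,0],[0,0,0,0,0,0],[0,0,0,0,0,0],[0,0,0,0,0,0],[0,0,0,0,0,0]], "grip": 0, "force": 15}}

```text
clock: 18.0
position: [0.4791, -0.3501, 0.0975]
ee_rot: [2.089, 2.346, 0.0]
force: [-0.6, -0.5, 1.4]
width: 0.105
```

Request:
{"name": "move_arm", "arguments": {"series": [[0.2,0.02,0,0,0,0],[0.2,0.02,0,0,0,0],[0.2,0.03,0,0,0,0],[0.2,0.02,0,0,0,0],[0.2,0.02,0,0,0,0],[0,0,0,0,0,0]]}}

```text
clock: 18.6
position: [0.4886, -0.349, 0.0974]
ee_rot: [-2.089, -2.345, 0.001]
force: [-3.6, 2.1, 7.7]
width: 0.108
```

Request:
{"name": "move_arm", "arguments": {"series": [[0.1,0.01,0,0,0,0],[0.1,0.01,0,0,0,0],[0,0,0,0,0,0],[0,0,0,0,0,0]]}}

```text
clock: 19.0
position: [0.4888, -0.3491, 0.0974]
ee_rot: [-2.089, -2.343, 0.002]
force: [-8.9, 1.3, 11.0]
width: 0.104
```

The block moved 9.8 mm and hit its stop. Release and go back to the handle.

Request:
{"name": "move_arm", "arguments": {"series": [[0,0,0,0,0,0],[0,0,0,0,0,0],[0,0,0,0,0,0],[0,0,0,0,0,0]], "grip": 0.35}}

```text
clock: 19.4
position: [0.4914, -0.3486, 0.0972]
ee_rot: [2.089, 2.347, 0.0]
force: [0.1, -0.0, -0.1]
width: 0.341
```

Request:
{"name": "move_arm", "arguments": {"series": [[0,0,0.7,0,0,0],[0,0,1.5,0,0,0],[0,0,2.0,0,0,0],[0,0,2.0,0,0,0],[-2.4,-0.25,0,0,0,0],[-2.5,-0.25,0,0,0,0],[-2.3,-0.25,0,0,0,0],[0,0,0,0,0,0]]}}

```text
clock: 20.2
position: [0.4158, -0.3574, 0.1608]
ee_rot: [2.094, 2.341, 0.0]
force: [-0.2, -0.9, 1.1]
width: 0.351
```

```bash
python3 snap.py 6; python3 - <<'E'
from h import *
from cell import outline_of
p=pickle.load(open("p.pkl","rb"));im=pickle.load(open("side_6.pkl","rb"))
# red centroid vs. home prediction
c=im["color"].astype(int);m=(c[...,0]>150)&(c[...,1]<70)&(c[...,2]<70);m[:, :225]=0;m[:,330:]=0;m[:220]=0;m[300:]=0
n,l,s,ce=cv2.connectedComponentsWithStats(m.astype(np.uint8))
print([(s[i,4],ce[i].round(1)) for i in range(1,n)], proj(im,world(p,[[-44,0,81],[-34,0,81]])).round(1))
E
```

```text
clock 20.3
position [ 0.4193 -0.3566  0.1605]
ee_rot [2.0894e+00 2.3440e+00 1.5000e-03]
joints [ 0.0445  0.4918  0.7991  1.9069 -0.4393  0.9241  1.1708]
force [ 0.5906  0.4343 -0.1301]
width 0.3484
[(np.int32(40), array([294.1, 255.8])), (np.int32(47), array([271. , 259.9])), (np.int32(16), array([328.1, 293.6]))] [[268.1 260.3]
 [271.5 259.6]]
```

The red block now images at (271.0,259.9), which matches drawn back (271.5,259.6) rather than home (268.1,260.3). Back onto the handle.

Request:
{"name": "move_arm", "arguments": {"series": [[-0.25,0,-1,0,0,0],[0,0,-2,0,0,0],[0,0,-2,0,0,0],[0,0,-1.5,0,0,0],[0,0,-1,0,0,0],[0,0,-0.9,0,0,0],[0,0,-0.8,0,0,0],[0,0,0,0,0,0]], "grip": 0.24}}

```text
clock: 21.1
position: [0.4162, -0.3561, 0.0666]
ee_rot: [-2.089, -2.345, 0.0]
force: [-1.0, 0.5, 0.4]
width: 0.238
```

Request:
{"name": "move_arm", "arguments": {"series": [[0,0,0,0,0,0],[0,0,0,0,0,0],[0,0,0,0,0,0],[0,0,0,0,0,0],[0,0,0,0,0,0]], "grip": 0, "force": 25}}

```text
clock: 21.6
position: [0.4169, -0.3566, 0.0678]
ee_rot: [2.089, 2.345, 0.0]
force: [0.7, -1.3, 4.1]
width: 0.076
```

```bash
python3 - <<'E'
from h import *
p=pickle.load(open("p.pkl","rb"))
qs=list(np.arange(0,.21,.05))+[.3,.4,.5,.6,.7,.8,.9,1,1.1,1.2,1.222]
W=np.array([world(p,lid(q,106,0,4,-1))[0] for q in qs])*100
for q,d,w in zip(qs[1:],np.diff(W,axis=0),W[1:]):print(round(q,3),d.round(2),w.round(2))
E
```

```text
0.05 [0.03 0.   0.53] [ 41.75 -35.76   7.43]
0.1 [0.06 0.01 0.53] [ 41.81 -35.75   7.96]
0.15 [0.09 0.01 0.52] [ 41.89 -35.74   8.48]
0.2 [0.11 0.01 0.52] [ 42.   -35.73   9.  ]
0.3 [0.3  0.03 1.02] [ 42.3  -35.7   10.01]
0.4 [0.4  0.04 0.98] [ 42.7  -35.65  11.  ]
0.5 [0.49 0.05 0.94] [ 43.19 -35.6   11.93]
0.6 [0.58 0.06 0.88] [ 43.78 -35.53  12.82]
0.7 [0.67 0.07 0.82] [ 44.45 -35.46  13.63]
0.8 [0.75 0.08 0.75] [ 45.19 -35.38  14.38]
0.9 [0.82 0.09 0.67] [ 46.01 -35.29  15.05]
1 [0.88 0.1  0.58] [ 46.89 -35.19  15.64]
1.1 [0.93 0.1  0.49] [ 47.82 -35.09  16.13]
1.2 [0.98 0.11 0.4 ] [ 48.8  -34.98  16.52]
1.222 [0.22 0.02 0.07] [ 49.02 -34.95  16.6 ]
```

Request:
{"name": "move_arm", "arguments": {"series": [[0.03,0,0.5,0,0,0],[0.06,0.01,0.5,0,0,0],[0.09,0.01,0.52,0,0,0],[0,0,0,0,0,0]]}}

```text
clock: 22.0
position: [0.4185, -0.3563, 0.0832]
ee_rot: [2.089, 2.346, -0.0]
force: [1.9, -2.7, -1.9]
width: 0.073
```

Lid is free (fz about -2 N). Continue up the arc.

Request:
{"name": "move_arm", "arguments": {"series": [[0.12,0.01,0.53,0,0,0],[0.3,0.03,1.02,0,0,0],[0.4,0.04,0.98,0,0,0],[0.49,0.05,0.94,0,0,0],[0.58,0.06,0.88,0,0,0],[0.67,0.07,0.82,0,0,0],[0,0,0,0,0,0]]}}

```text
clock: 22.7
position: [0.4428, -0.3535, 0.1355]
ee_rot: [-2.089, -2.344, 0.001]
force: [-8.1, -1.0, 5.0]
width: 0.078
```

Request:
{"name": "move_arm", "arguments": {"series": [[0.75,0.08,0.75,0,0,0],[0.82,0.09,0.67,0,0,0],[0.88,0.1,0.58,0,0,0],[0.93,0.1,0.49,0,0,0],[0.98,0.11,0.4,0,0,0],[0.22,0.02,0.07,0,0,0],[0,0,0,0,0,0],[0,0,0,0,0,0]]}}

```text
clock: 23.5
position: [0.4894, -0.3482, 0.1657]
ee_rot: [-2.089, -2.346, -0.001]
force: [-7.6, 3.2, 16.7]
width: 0.075
```

```bash
python3 snap.py 7; python3 - <<'E'
from h import *
from cell import monitor,outline_of
p=pickle.load(open("p.pkl","rb"));s=monitor.observe()["position"]
hx=np.array([np.cos(p[2]),np.sin(p[2])])@(s[:2]-p[:2])*1000
print("angle from tcp",np.degrees(np.arctan2(s[2]*1000-65,-hx)-np.arctan2(4,106)),"radius",np.hypot(s[2]*1000-65,hx))
im=pickle.load(open("side_7.pkl","rb"));im0=pickle.load(open("im0.pkl","rb"))["side"]
d=np.abs(im["color"].astype(int)-im0["color"]).max(2)
for t in("oil_bottle","marker","parts_cup","tape_roll"):
    print(t,[(round(o["p"],2),np.round(o["rect"]).tolist()) for o in outline_of("side",t)][:1])
i=cv2.imread("pics/s7.png")[:,:400];cv2.imwrite("pics/z7.png",cv2.resize(i,None,fx=1.5,fy=1.5))
E
```

```text
clock 23.6
position [ 0.4893 -0.3481  0.1657]
ee_rot [-2.0889e+00 -2.3453e+00 -1.6000e-03]
joints [ 0.0094  0.5653  0.7837  1.775  -0.4679  0.9981  1.0921]
force [-6.8251  2.362  15.4439]
width 0.0796
angle from tcp 69.56123421608721 radius 106.02212929659926
oil_bottle [(0.65, [322.0, 291.0, 14.0, 23.0])]
marker [(0.46, [263.0, 315.0, 8.0, 45.0])]
parts_cup [(0.7, [273.0, 247.0, 13.0, 14.0])]
tape_roll []
```

View pics/z7.png

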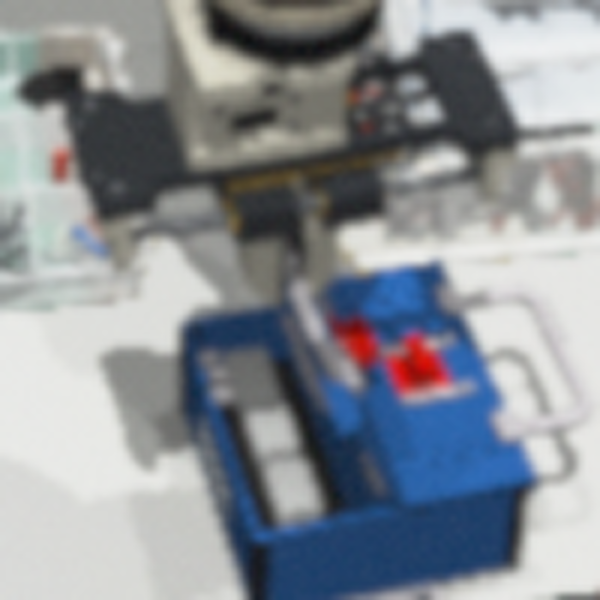

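The lid stands at about 70° held by the bow, and the far lid is shut. About 15 N is pressing along the lid, so I'll ease that off.

Request:
{"name": "move_arm", "arguments": {"series": [[-0.05,0,0.15,0,0,0],[0,0,0.05,0,0,0],[0,0,0,0,0,0],[0,0,0,0,0,0],[0,0,0,0,0,0]]}}

```text
clock: 24.3
position: [0.4891, -0.3481, 0.1658]
ee_rot: [-2.089, -2.346, -0.0]
force: [-2.3, 0.6, 0.6]
width: 0.074
```

```bash
python3 -c "
from cell import workorder,monitor
s=monitor.observe();print(s['position'],s['force'],s['width']);print(workorder.sign_off())"
```

```text
[ 0.48914259 -0.34812353  0.1658273 ] [-2.29014284  0.59291352  0.63971351] 0.07407011914270427
the job is handed in; nothing more can be done
None
```

The job is done and handed in at about 24 s. The near lid is open at about 70° and the gripper is still holding its handle.

- **Far lid:** I lowered it by its handle without letting go until it was shut. It met a hard stop at 17 N with no further travel, and the picture shows it lying flat.
- **Tug on the near lid:** I did this before touching the catch. It stopped with 21 N after a few mm, well over the 2.5 N of a free lid, so the catch was holding.
- **Catch:** I slid it back towards the hinge by 9.8 mm, to its stop. The camera position of the red block agrees. The lid then lifted freely at about 2 N.
- **Final hold:** The arm position puts the lid at 69.6°, and the picture agrees. About 15 N was pressing along the lid, so I eased that to under 3 N with the grip still closed on the bar.

**Loose things:** In the last side picture the oil bottle and marker were where they started, within detection noise. The networks missed the tape roll and gave a false hit for the parts cup. I did not recheck the gauge block. The arm did not go down near any of those three.

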